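Feel out and lock in the push-push switches, then throw the lock bar

ROBOT

A 6-joint arm with a two-finger parallel gripper is mounted at the origin on the work surface. World frame = base frame: x ahead of the robot, y to its left, z up, the work surface at z = 0. Lengths are in m, angles in degrees, forces in N, time in s.
With the tool pointing down it reaches from about 0.4 to 0.825 m from the base axis. Payload 7 kg.
Tool frame: the origin (TCP) lies on the centre line of the jaws, within the pads' length; the fingertips stand 11 mm ahead of it and the grasp point (between the pads) lies 8 mm behind it; z points along the fingers, y is the direction in which the jaws open and shut (so a half turn about z gives the same grasp; the last joint's range is limited). The gripper opens to 88 mm and grips with 3 to 60 N. Pads are 19 mm wide; open, the fingers measure 130 mm over their backs; the gripper's body (78 mm by 193 mm) begins 47 mm behind the grasp point.
Start: joints at [16.507, 20.546, 0.682, 0, -70.136, -16.507], TCP at [0.675, -0, 0.2] pointing down, gripper open.
Joint ranges: [-176.03, 176.03], [-82.01, 121.73], [-58.28, 71.71], [-173.87, 95.51], [-174.79, -0.11], [-173.66, 173.66]. Speed limits (degrees/s): [136.94, 136.94, 172.46, 180, 180, 180].

INTERFACE

Orientations are given as [roll, pitch, yaw] about the fixed x, y, z axes, in that order (R = Rz(yaw) Ry(pitch) Rx(roll)).
In Python, from plant import ctrl, cams, order gives the robot as it stands.
- The arm moves only by the tool jog_arm, never from a script. Its argument "motion" is a list of rows, each an object with "offset": the shift along the tool's x, y, z in mm, a list of three; "roll": the turn about the tool's z in rad; "hand": the finger opening in mm, from 0 to 87.6. A call has 1 to 20 rows; each row is the pose to reach, as a shift and turn from the pose commanded when the call began, along the tool's axes at that moment; what a row does not reach only later rows make up. A row lasts 1/12 s, in which the tool goes at most 41.7 mm and 7.16 degrees, less where a joint would pass 70% of its speed; a pose out of reach is approached as far as the arm can. A call with a gripper value outside its range is refused whole. The fingers move at their own pace and stop on an object; the grip force is fixed at half the most. Time passes only in rows, so rows that repeat a pose let the fingers close. It gives the time, the measured TCP pose, the force and the opening at its end, in the units of the state.
- ctrl.get_obs(): the state, without advancing time (a new reading comes with each control period).
- cams.snapshot(name): name is "scene" or "side" or "wrist"; returns a dict with "img" (480x640x3 uint8, red, green, blue), "K" (3x3 intrinsics, pixels), "D" ([k1, k2, p1, p2, k3] as OpenCV has them; the pictures are not rectified), "cam_to_world" (4x4, takes a point from camera to world coordinates); the wrist camera has in their place "T_tool_cam" (4x4, takes a point from camera to tool coordinates, whose origin is the TCP and whose axes are the flange's). Camera axes: x right, y down, z forward; pixel columns grow to the right and rows downward; lengths in m; the calibration is good to about 2 mm. A picture is of the moment at which its call begins: read the wrist's pose just before it. There is no depth.
- order.close_job(): hands the job in, once; it reports no verdict.
The state is a dict: "clock": time; "joint_pos": joint angles; "qvel": joint speeds; "tau": joint torques, N m; "tool_pos": TCP position; "orientation": TCP orientation; "force": force on the tool from outside, world axes, zero at the start; "moment": the same for the moment, N m; "opening": finger opening in m.
Only numpy, scipy, OpenCV 4.12 (cv2) and the standard library are available. Lean on these libraries where they do the work, as an engineer would, in place of code of your own. Each camera call takes 0.05 s, during which the arm holds its last target. There are 200 camera calls.

TASK

Get the switch box ready for its power test: all three push-push switches under the yellow caps must be locked in, and then the red-handled lock bar slid fully home to the left. You cannot see which are in and which are out, because the caps always spring back up, so feel each one with a gentle push before you click it over, and never lean hard on a cap. Leave the tools and parts lying on the plate where they are.

Things in the scene. Friction and masses are not known exactly. Their poses are not given: they have to be found in the camera images.
- panel: steel plate (360 x 520 x 3 mm) on the bench, carrying a grey switch box, 130 (x) x 250 (y) mm, top 73 mm above the table. Origin: on the table under the box's centre; x away from the robot, y left along the row of caps, z up; yaw up to 0.4 rad either way. Caps at x = 20, y = 78, 0, -78 mm; lock bar at x = -35 mm. Duct and devices behind the box are lower than its top.
- cap_left: left (+y) of three alike yellow caps, 35 mm diameter. Origin: centre of its flat top, 99 mm above the table whenever untouched, be its switch in or out. Pressed down it gives softly (1 to 2 N) until it meets the hidden plunger, where the resistance steps up to 5 N or more: after about 2 mm if the switch is OUT, about 7 mm if it is locked IN. Over 22 N on a cap breaks it.
- cap_mid: middle cap, like cap_left. To click any switch, press its cap 15 to 16 mm below the rest height (the catch trips at 13 to 14 mm, 7 to 9 N; the hard end stop is at 17 mm), then let it rise fully: OUT becomes locked IN, and IN becomes OUT. Pressing less than 12 mm changes nothing; a half press to about 13 mm may leave it hung between, firm at 10 mm or deeper: press it fully again.
- cap_right: right (-y) cap, like cap_left in size, origin and behaviour. At the start some of the three switches are in and some out.
- bar_grip (a point): red upright grip block of the steel lock bar on the robot's side of the box: 14 mm thick along the panel's y, 22 mm along its x, top 112 mm above the table, free from 6 mm above the box top. The point lies in its middle, 26 mm above the box top, and slides with the bar. Pinch it across the 14 mm, or push its side face with shut fingers. Nearest cap rim 26 mm away.
- lockbar (a joint): travel of the lock bar along the panel's +y (to the left), m: 0 open, 0.035 home against its stop. It stays where it is left; friction about 2 N. Interlocked: unless all three switches are locked IN it is stopped hard at 0.004 to 0.010. Home, it holds them in. Its two guides on the box, at y = +-75 mm, are 10 mm high.
- screwdriver: bystander: orange screwdriver, 190 mm, lying on the plate between the box and the robot
- contactor: bystander: black contactor, 45 x 60 x 62 mm, standing on the plate to the left of the box
- tape: bystander: roll of red tape, 64 mm diameter, 19 mm high, lying on the plate to the right of the box

How it is judged (in metres and radians):
At the end, for the whole second after the job is handed in: The lock bar is home (its travel over 32 mm of 35 mm) and at rest, which its interlock allows only with all three switches locked in (value of joint lockbar above 0.032 m and velocity of joint lockbar below 0.005 m/s); the robot touches nothing.
It fails at once if a cap is pressed with more than 22 N (contact force between any of the fingers, the arm and cap_left above 22 N or contact force between any of the fingers, the arm and cap_mid above 22 N or contact force between any of the fingers, the arm and cap_right above 22 N).
It fails at once if the screwdriver is moved more than 20 mm (distance of screwdriver from where it was at the start of the episode above 0.02 m).
It fails at once if the contactor is moved more than 20 mm (distance of contactor from where it was at the start of the episode above 0.02 m).
It fails at once if the tape roll is moved more than 20 mm (distance of tape from where it was at the start of the episode above 0.02 m).
It also fails if it takes over 54 s, if anything falls off the work surface, if the arm or the gripper's body presses on something with over 40 N, if the wrist force passes 120 N, or if a joint passes its speed limit or range.

## Working session

There is one attempt and no reset: what is moved stays moved. The work goes in short steps, Python scripts to look and compute and a tool call to move; the robot and the scene stay as the last step left them, time stands still between calls to the robot, and variables do not carry over. Pictures are saved under pics/ and viewed, about 8 in all and at most 12, crops included, and the job is handed in when it is done.

Besides the shell and the picture viewer there is one more tool, called as name(argument=value, ...), one argument or row to a line, values as JSON. jog_arm: Moves the arm, as the interface text tells. Its arguments: {"type":"object","properties":{"motion":{"type":"array"}},"required":["motion"]}

```bash
mkdir -p pics; ls
cat > h.py <<'E'
import numpy as np,cv2
from plant import ctrl,cams,order
from scipy.spatial.transform import Rotation as R
def snap(n,f=None):
    o=ctrl.get_obs(); s=cams.snapshot(n)
    if n=='wrist':
        T=np.eye(4);T[:3,:3]=R.from_euler('xyz',o['orientation'],degrees=True).as_matrix();T[:3,3]=o['tool_pos']
        s['cam_to_world']=T@np.array(s['T_tool_cam'])
    if f: cv2.imwrite('pics/'+f,cv2.cvtColor(s['img'],cv2.COLOR_RGB2BGR))
    return s
def ray(s,uv,z):
    p=cv2.undistortPoints(np.array([[uv]],float),np.array(s['K']),np.array(s['D']))[0,0]
    M=np.array(s['cam_to_world']);d=M[:3,:3]@[p[0],p[1],1];o=M[:3,3]
    return o+d*(z-o[2])/d[2]
def blobs(s,lo,hi,amin=150):
    m=cv2.inRange(cv2.cvtColor(s['img'],cv2.COLOR_RGB2HSV),np.array(lo),np.array(hi))
    n,l,st,c=cv2.connectedComponentsWithStats(m)
    return [(st[i].tolist(),c[i].round(1).tolist()) for i in range(1,n) if st[i,4]>amin]
E
python3 - <<'E'
from h import *
print(ctrl.get_obs())
for n in('scene','wrist'):
    s=snap(n,n+'0.png');print(n,np.round(s['cam_to_world'],3).tolist())
    for st,c in blobs(s,(22,120,100),(35,255,255)): print('Y',st,c,ray(s,c,.099).round(4))
    for st,c in blobs(s,(0,150,80),(8,255,255)): print('R',st,c,ray(s,c,.1).round(4))
E
```

```text
pics
{'clock': 0.0, 'joint_pos': array([ 1.65086007e+01,  2.05920414e+01,  6.31594010e-01, -2.10379863e-02,
       -7.01358376e+01, -1.65087332e+01]), 'qvel': array([-0.03168975, -0.06035127,  0.0825685 ,  0.07586644,  0.06733168,
       -0.10971754]), 'tau': array([-8.00930356e-04, -5.82726967e+01,  2.93058443e+01,  6.99745238e+00,
        6.93249181e-03, -2.06530804e-04]), 'tool_pos': array([ 6.74442336e-01, -1.16900215e-05,  1.98996446e-01]), 'orientation': array([ 1.79902064e+02, -8.40176627e-03, -9.00072905e+01]), 'force': array([ 0.12562049,  0.7141575 , -0.20323047]), 'moment': array([-0.01415458,  0.02359164, -0.01169782]), 'opening': 0.08784480246226412}
scene [[0.795, 0.512, -0.325, 0.865], [0.606, -0.66, 0.444, -0.424], [0.012, -0.55, -0.835, 0.969], [0.0, 0.0, 0.0, 1.0]]
Y [344, 252, 20, 21, 276] [353.9, 261.3] [0.5891 0.046  0.099 ]
Y [322, 284, 19, 17, 171] [330.7, 292.1] [ 0.594  -0.0299  0.099 ]
Y [296, 318, 21, 19, 306] [306.3, 326.6] [ 0.6013 -0.1077  0.099 ]
R [619, 20, 21, 32, 338] [632.0, 35.9] [0.7746 1.0975 0.1   ]
R [541, 137, 82, 74, 3638] [581.1, 173.7] [0.8424 0.5124 0.1   ]
R [269, 384, 37, 37, 660] [287.1, 401.5] [ 0.6579 -0.2282  0.1   ]
wrist [[-1.0, -0.0, -0.003, 0.674], [-0.001, 0.957, 0.29, -0.079], [0.003, 0.29, -0.957, 0.383], [0.0, 0.0, 0.0, 1.0]]
Y [386, 75, 49, 48, 1835] [410.5, 99.1] [ 0.6007 -0.1089  0.099 ]
Y [391, 175, 43, 43, 1450] [411.9, 195.9] [ 0.5939 -0.0334  0.099 ]
Y [391, 259, 42, 39, 961] [409.7, 275.2] [0.5901 0.0376 0.099 ]
R [323, 0, 66, 33, 1186] [354.3, 15.7] [ 0.6459 -0.166   0.1   ]
R [460, 167, 39, 19, 657] [479.5, 175.6] [ 0.5394 -0.0507  0.1   ]
```

View pics/scene0.png

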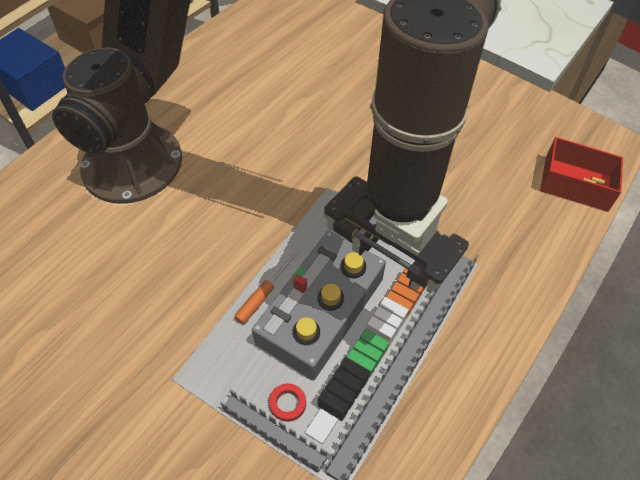

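View pics/wrist0.png

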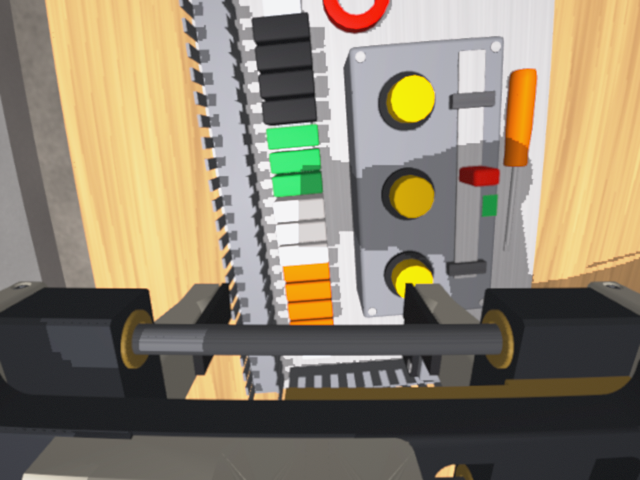

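Pictures: the caps sit at roughly (0.588, 0.046), (0.594, -0.031) and (0.600, -0.109), and the two views agree within about 3 mm. Spacing gives 154 mm of the expected 156, and the panel yaw is about 4.5°. The red grip is at (0.539, -0.051), wrist pixel (479, 175). I'll start with the middle cap, fingers shut.

jog_arm(
  motion=[
    {"offset":[15,40,20],"roll":0,"hand":0},
    {"offset":[31,80,50],"roll":0,"hand":0},
    {"offset":[31,80,75],"roll":0,"hand":0},
    {"offset":[31,80,82],"roll":0,"hand":0},
    {"offset":[31,80,82],"roll":0,"hand":0},
    {"offset":[31,80,82],"roll":0,"hand":0},
    {"offset":[31,80,82],"roll":0,"hand":0},
    {"offset":[31,80,82],"roll":0,"hand":0},
    {"offset":[31,80,82],"roll":0,"hand":0},
    {"offset":[31,80,82],"roll":0,"hand":0},
  ],
)

```text
clock: 0.93
tool_pos: [0.5957, -0.0308, 0.1185]
orientation: [-179.9, 0.0, -90.0]
force: [0.5, 0.1, 0.7]
opening: 0.0265
```

jog_arm(
  motion=[
    {"offset":[0,2,4],"roll":0,"hand":0},
    {"offset":[0,2,4],"roll":0,"hand":0},
    {"offset":[0,2,4],"roll":0,"hand":0},
    {"offset":[0,2,4],"roll":0,"hand":0},
    {"offset":[0,2,4],"roll":0,"hand":0},
    {"offset":[0,2,4],"roll":0,"hand":0},
  ],
)

```text
clock: 1.43
tool_pos: [0.593, -0.031, 0.114]
orientation: [-180.0, -0.0, -90.0]
force: [-0.5, -0.6, -0.8]
opening: 0.0009
```

Run:
```python
from h import *
w=snap('wrist')['img'];s=snap('side')['img']
cv2.imwrite('pics/ws1.png',cv2.cvtColor(np.hstack([w,s]),cv2.COLOR_RGB2BGR)[:, :, :]) 
im=cv2.imread('pics/ws1.png');cv2.imwrite('pics/ws1.png',cv2.resize(im,(800,300),interpolation=cv2.INTER_AREA))
```

```text
(no output)
```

View pics/ws1.png

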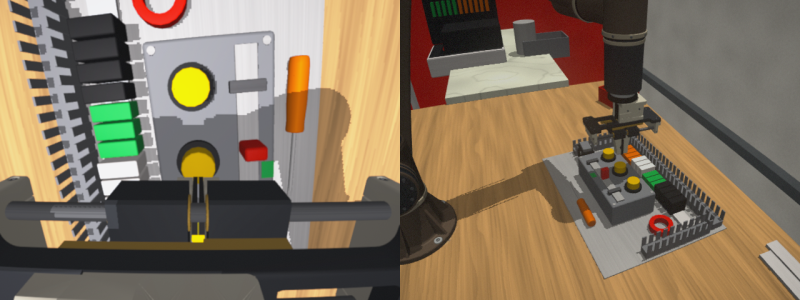

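Left half shows the shut fingers centred over the middle cap, in line with it. Right half shows nothing else near the fingers. Next is a gentle probe to about 4.5 mm depth.

jog_arm(
  motion=[
    {"offset":[0,0,3],"roll":0,"hand":0},
    {"offset":[0,0,5],"roll":0,"hand":0},
    {"offset":[0,0,7],"roll":0,"hand":0},
    {"offset":[0,0,8.5],"roll":0,"hand":0},
    {"offset":[0,0,8.5],"roll":0,"hand":0},
    {"offset":[0,0,8.5],"roll":0,"hand":0},
  ],
)

```text
clock: 2.03
tool_pos: [0.5929, -0.0311, 0.1053]
orientation: [180.0, -0.0, -90.0]
force: [1.0, 0.6, 0.3]
opening: 0.0005
```

jog_arm(
  motion=[
    {"offset":[0,0,1.5],"roll":0,"hand":0},
    {"offset":[0,0,1.5],"roll":0,"hand":0},
    {"offset":[0,0,1.5],"roll":0,"hand":0},
  ],
)

```text
clock: 2.28
tool_pos: [0.5929, -0.031, 0.1039]
orientation: [180.0, -0.0, -90.0]
force: [-0.6, 0.3, 0.4]
opening: 0.0008
```

jog_arm(
  motion=[
    {"offset":[0,0,1.5],"roll":0,"hand":0},
    {"offset":[0,0,3],"roll":0,"hand":0},
    {"offset":[0,0,3],"roll":0,"hand":0},
    {"offset":[0,0,3],"roll":0,"hand":0},
  ],
)

```text
clock: 2.62
tool_pos: [0.5929, -0.031, 0.1008]
orientation: [180.0, -0.0, -90.0]
force: [-0.1, 0.1, -0.7]
opening: 0.0004
```

Run:
```python
from h import *
print(ctrl.get_obs())
w=snap('wrist')['img'][200:440,200:440];s=snap('side')['img'][200:360,260:420];c=snap('scene')['img'][180:340,260:420]
f=lambda i:cv2.resize(i,(400,400),interpolation=cv2.INTER_CUBIC)
cv2.imwrite('pics/z2.png',cv2.cvtColor(np.hstack([f(w),f(s)]),cv2.COLOR_RGB2BGR))
```

```text
{'clock': 2.6167, 'joint_pos': array([ 1.58522347e+01,  1.76736289e+01, -1.74217920e+01, -1.54312757e-04,
       -5.49206117e+01, -1.58505764e+01]), 'qvel': array([ 0.05797237, -0.00440374,  0.21872655,  0.16683425, -0.11605904,
        0.01560297]), 'tau': array([-2.31720507e-03, -5.04367340e+01,  2.54359156e+01,  6.06529802e+00,
        2.89581605e-02, -1.20850032e-04]), 'tool_pos': array([ 0.59286851, -0.03103292,  0.10082174]), 'orientation': array([ 1.79984543e+02, -4.25750126e-03, -8.99984298e+01]), 'force': array([-0.13418787,  0.09901054, -0.69993278]), 'moment': array([-0.03341045,  0.02690022, -0.00654018]), 'opening': 0.0004138399064538218}
```

View pics/z2.png

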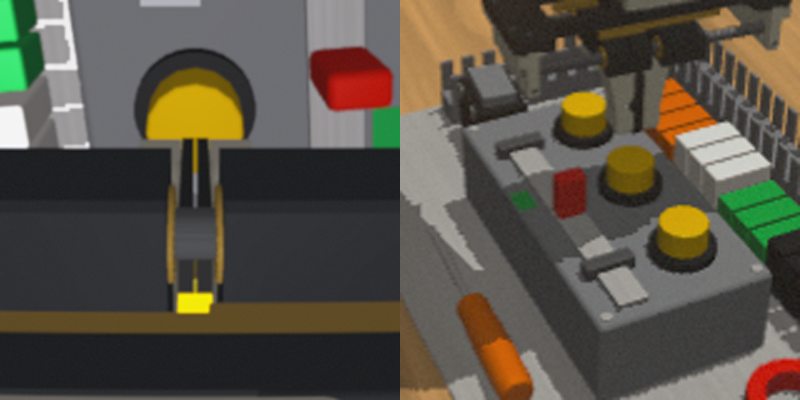

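```bash
cat >> h.py <<'E'
def proj(s,P):
    M=np.linalg.inv(np.array(s['cam_to_world']))
    return cv2.projectPoints(np.array(P,float).reshape(-1,3),cv2.Rodrigues(M[:3,:3])[0],M[:3,3],np.array(s['K']),np.array(s['D']))[0].reshape(-1,2).round(1)
def tri(views):
    A=np.zeros((3,3));b=np.zeros(3)
    for s,uv in views:
        o=np.array(s['cam_to_world'])[:3,3];d=ray(s,uv,0)-o;d/=np.linalg.norm(d);Q=np.eye(3)-np.outer(d,d);A+=Q;b+=Q@o
    return np.linalg.solve(A,b)
E
python3 - <<'E'
from h import *
t=ctrl.get_obs()['tool_pos']+[0,0,-.011]
S={n:snap(n) for n in('scene','side','wrist')}
for n,s in S.items():
    p=proj(s,[t,[.594,-.0315,.099]]);print(n,p.tolist())
    for st,c in blobs(s,(18,120,60),(35,255,255),60): print(' Y',st,c,ray(s,c,.099).round(4))
    for st,c in blobs(s,(0,150,60),(8,255,255),40): print(' R',st,c,ray(s,c,.1).round(4))
tiles=[]
for n in S:
    im=S[n]['img'].copy()
    p=proj(S[n],[t])[0];u,v=p.astype(int)
    cv2.circle(im,(u,v),2,(255,0,255),-1);im=cv2.copyMakeBorder(im,80,80,80,80,cv2.BORDER_CONSTANT)
    h=60; tiles.append(cv2.resize(im[v+80-h:v+80+h,u+80-h:u+80+h],(266,266)))
    print(n,u-h,v-h)
cv2.imwrite('pics/z3.png',cv2.cvtColor(np.hstack(tiles),cv2.COLOR_RGB2BGR))
E
```

```text
scene [[329.7, 294.7], [330.2, 292.7]]
 Y [321, 286, 20, 20, 293] [330.0, 295.8] [ 0.5974 -0.0365  0.099 ]
 Y [296, 318, 21, 22, 375] [306.1, 328.2] [ 0.6028 -0.1102  0.099 ]
 R [619, 20, 21, 32, 353] [631.9, 35.8] [0.7743 1.0977 0.1   ]
 R [541, 137, 82, 74, 3659] [580.7, 173.6] [0.8416 0.5121 0.1   ]
 R [294, 275, 12, 18, 120] [299.8, 282.2] [ 0.5396 -0.0477  0.1   ]
 R [269, 384, 37, 37, 655] [287.1, 401.6] [ 0.658  -0.2283  0.1   ]
side [[351.6, 266.6], [352.4, 262.7]]
 Y [320, 198, 20, 8, 79] [329.4, 201.3] [0.6331 0.1937 0.099 ]
 Y [339, 203, 50, 13, 158] [361.2, 209.3] [0.684  0.1383 0.099 ]
 Y [324, 237, 19, 18, 289] [333.2, 245.4] [0.581  0.0318 0.099 ]
 Y [342, 258, 20, 20, 326] [351.7, 267.5] [ 0.5873 -0.0445  0.099 ]
 Y [363, 282, 21, 22, 391] [372.8, 292.3] [ 0.5941 -0.1201  0.099 ]
 R [18, 0, 60, 174, 5160] [39.3, 101.6] [-0.0897  1.2587  0.1   ]
 R [152, 0, 175, 136, 9376] [257.1, 61.3] [0.768  1.4483 0.1   ]
 R [318, 136, 22, 37, 322] [324.5, 153.2] [0.7089 0.4359 0.1   ]
 R [322, 268, 12, 19, 204] [327.5, 276.9] [ 0.5373 -0.0566  0.1   ]
 R [398, 344, 39, 34, 722] [4
[... 857 characters left out ...]
9 ]
 Y [18, 113, 12, 31, 120] [25.0, 126.1] [ 0.747  -0.1182  0.099 ]
 Y [29, 144, 25, 79, 337] [40.1, 181.7] [ 0.7448 -0.0887  0.099 ]
 Y [599, 204, 8, 22, 70] [602.6, 215.0] [ 0.4289 -0.0703  0.099 ]
 Y [287, 240, 60, 63, 2231] [316.7, 265.4] [ 0.5919 -0.0399  0.099 ]
 Y [300, 311, 6, 60, 256] [302.0, 340.8] [0.601 0.01  0.099]
 Y [329, 311, 5, 60, 256] [331.2, 340.9] [0.5829 0.0101 0.099 ]
 Y [93, 357, 374, 43, 5509] [299.3, 390.8] [0.6032 0.0479 0.099 ]
 Y [93, 361, 14, 28, 125] [98.8, 375.5] [0.7353 0.0379 0.099 ]
 R [208, 0, 89, 40, 2082] [254.4, 18.7] [ 0.6218 -0.1657  0.1   ]
 R [387, 229, 49, 37, 1475] [410.6, 247.0] [ 0.5388 -0.0514  0.1   ]
scene 269 234
side 291 206
wrist 254 213
```

View pics/z3.png

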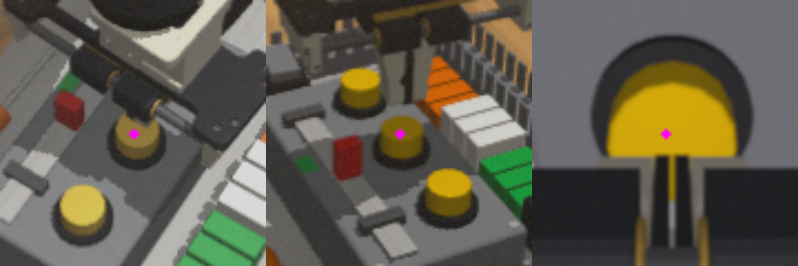

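Run:
```python
from h import *
sc,si,w=snap('scene'),snap('side'),snap('wrist')
print(tri([(sc,(330,287)),(si,(351.5,252.5))]),tri([(w,(315,283.5)),(si,(351.5,252.5))]), tri([(sc,(330,287)),(w,(315,283.5))]))
print('cap',tri([(sc,(330,295.8)),(si,(351.7,267.5))]))
for z in(.09,.095,.1,.105,.11,.115): print(z,[proj(s,[.593,-.031,z])[0].tolist() for s in(sc,si,w)])
```

```text
[ 0.5927984 -0.0313256  0.1204195] [ 0.59083278 -0.03899433  0.12602026] [ 0.59298691 -0.03387698  0.11735812]
cap [ 0.59357016 -0.03102515  0.08757795]
0.09 [[329.8, 294.7], [351.6, 266.6], [314.9, 273.9]]
0.095 [[329.8, 293.3], [351.7, 264.4], [314.8, 277.1]]
0.1 [[329.9, 291.9], [351.8, 262.2], [314.8, 280.4]]
0.105 [[329.9, 290.5], [351.9, 259.9], [314.8, 283.9]]
0.11 [[330.0, 289.1], [352.0, 257.6], [314.7, 287.6]]
0.115 [[330.1, 287.7], [352.0, 255.3], [314.7, 291.5]]
```

The views agree that the fingertips are at z≈0.115–0.12, well above where the TCP reading puts them. That explains the zero force: there's been no contact yet. I'll go on down by feel in small steps.

jog_arm(
  motion=[
    {"offset":[0,0,2],"roll":0,"hand":0},
    {"offset":[0,0,4],"roll":0,"hand":0},
    {"offset":[0,0,6],"roll":0,"hand":0},
    {"offset":[0,0,6],"roll":0,"hand":0},
    {"offset":[0,0,6],"roll":0,"hand":0},
  ],
)

```text
clock: 3.48
tool_pos: [0.5928, -0.0311, 0.0947]
orientation: [180.0, -0.0, -90.0]
force: [0.0, -0.0, -0.2]
opening: 0.0003
```

jog_arm(
  motion=[
    {"offset":[0,0,2],"roll":0,"hand":0},
    {"offset":[0,0,3],"roll":0,"hand":0},
    {"offset":[0,0,3],"roll":0,"hand":0},
  ],
)

```text
clock: 3.73
tool_pos: [0.5928, -0.031, 0.0916]
orientation: [180.0, -0.0, -90.0]
force: [0.7, -0.4, 0.6]
opening: 0.0005
```

Run:
```python
from h import *
S={n:snap(n) for n in('scene','side','wrist')}
t=[.5928,-.031,.11]
for st,c in blobs(S['side'],(18,120,60),(35,255,255),150): print(st,c)
tiles=[]
for n in S:
    u,v=proj(S[n],[t])[0].astype(int);h=45;print(n,u-h,v-h)
    tiles.append(cv2.resize(S[n]['img'][v-h:v+h,u-h:u+h],(266,266),interpolation=cv2.INTER_CUBIC))
cv2.imwrite('pics/z4.png',cv2.cvtColor(np.hstack(tiles),cv2.COLOR_RGB2BGR))
```

```text
[339, 208, 49, 13, 158] [361.3, 214.2]
[324, 237, 19, 18, 286] [333.1, 245.5]
[342, 258, 20, 20, 329] [351.8, 267.5]
[363, 282, 21, 22, 390] [372.8, 292.3]
scene 284 244
side 306 212
wrist 270 249
```

View pics/z4.png

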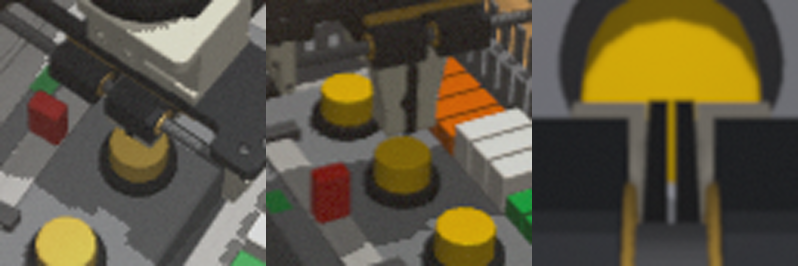

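Side-view tip pixel is (353, 256) and wrist-view is (317, 284). Taking the near face edge into account, both put the tip at z≈0.119, still about 20 mm above the cap. The cap blob hasn't moved, so I'll keep descending with force checks.

jog_arm(
  motion=[
    {"offset":[0,0,2],"roll":0,"hand":0},
    {"offset":[0,0,4],"roll":0,"hand":0},
    {"offset":[0,0,6],"roll":0,"hand":0},
    {"offset":[0,0,8],"roll":0,"hand":0},
    {"offset":[0,0,8],"roll":0,"hand":0},
    {"offset":[0,0,8],"roll":0,"hand":0},
  ],
)

```text
clock: 4.38
tool_pos: [0.5928, -0.0311, 0.0837]
orientation: [180.0, -0.0, -90.0]
force: [0.5, 0.5, 0.4]
opening: 0.0005
```

jog_arm(
  motion=[
    {"offset":[0,0,2],"roll":0,"hand":0},
    {"offset":[0,0,3],"roll":0,"hand":0},
    {"offset":[0,0,3],"roll":0,"hand":0},
  ],
)

```text
clock: 4.63
tool_pos: [0.5928, -0.031, 0.0807]
orientation: [180.0, -0.0, -90.0]
force: [0.2, 0.7, 0.1]
opening: 0.0005
```

```bash
cat > f.py <<'E'
from h import *
import sys
F=[]
for i in range(int(sys.argv[1]) if len(sys.argv)>1 else 4):
    s=cams.snapshot('side');o=ctrl.get_obs();F.append(o['force'])
print(o['clock'],o['tool_pos'].round(4),np.mean(F,0).round(2))
print(blobs(s,(18,120,60),(35,255,255),200))
E
python3 f.py
```

```text
4.8333 [ 0.593 -0.031  0.081] [ 0.18 -0.14 -0.19]
[([324, 229, 19, 26, 292], [333.4, 244.9]), ([342, 261, 20, 17, 280], [352.0, 268.8]), ([363, 282, 21, 22, 392], [372.8, 292.3])]
```

jog_arm(
  motion=[
    {"offset":[0,0,2],"roll":0,"hand":0},
    {"offset":[0,0,3],"roll":0,"hand":0},
    {"offset":[0,0,3],"roll":0,"hand":0},
  ],
)

```text
clock: 5.08
tool_pos: [0.5928, -0.031, 0.0776]
orientation: [180.0, -0.0, -90.0]
force: [-0.4, -0.8, 0.4]
opening: 0.0003
```

```bash
python3 f.py
```

```text
5.2833 [ 0.593 -0.031  0.078] [-0.16 -0.25  0.13]
[([324, 230, 19, 25, 269], [333.4, 245.4]), ([342, 261, 20, 17, 259], [352.0, 269.3]), ([363, 282, 21, 22, 391], [372.8, 292.3])]
```

jog_arm(
  motion=[
    {"offset":[0,0,1.5],"roll":0,"hand":0},
    {"offset":[0,0,1.5],"roll":0,"hand":0},
    {"offset":[0,0,1.5],"roll":0,"hand":0},
  ],
)

```text
clock: 5.53
tool_pos: [0.5929, -0.031, 0.0763]
orientation: [180.0, -0.0, -90.0]
force: [0.5, -0.5, 1.3]
opening: 0.0002
```

```bash
python3 f.py
```

```text
5.7333 [ 0.593  -0.031   0.0765] [-0.15  0.44  0.26]
[([324, 231, 19, 24, 257], [333.3, 245.8]), ([342, 262, 20, 16, 249], [352.0, 269.6]), ([363, 282, 21, 22, 391], [372.8, 292.3])]
```

jog_arm(
  motion=[
    {"offset":[0,0,1.5],"roll":0,"hand":0},
    {"offset":[0,0,1.5],"roll":0,"hand":0},
    {"offset":[0,0,1.5],"roll":0,"hand":0},
  ],
)

```text
clock: 5.98
tool_pos: [0.5929, -0.031, 0.0748]
orientation: [180.0, -0.0, -90.0]
force: [-0.1, 0.8, -0.3]
opening: 0.0009
```

```bash
python3 f.py
```

```text
6.1833 [ 0.593 -0.031  0.075] [ 0.34 -0.2   0.47]
[([324, 232, 19, 23, 244], [333.3, 246.1]), ([343, 262, 19, 16, 236], [352.1, 269.8]), ([363, 282, 21, 22, 392], [372.8, 292.3])]
```

jog_arm(
  motion=[
    {"offset":[0,0,1.5],"roll":0,"hand":0},
    {"offset":[0,0,1.5],"roll":0,"hand":0},
    {"offset":[0,0,1.5],"roll":0,"hand":0},
  ],
)

```text
clock: 6.43
tool_pos: [0.5929, -0.031, 0.0733]
orientation: [180.0, -0.0, -90.0]
force: [0.3, -0.1, -0.6]
opening: 0.0007
```

```bash
python3 f.py
```

```text
6.6333 [ 0.593  -0.031   0.0735] [-0.22  0.17  0.21]
[([324, 233, 19, 22, 231], [333.4, 246.5]), ([342, 263, 20, 15, 222], [352.0, 270.3]), ([363, 282, 21, 22, 391], [372.8, 292.3])]
```

Run:
```python
from h import *
a=snap('side')['img'][215:305,300:420];b=snap('wrist')['img'][220:340,235:395]
f=lambda i:cv2.resize(i,(400,300),interpolation=cv2.INTER_CUBIC)
cv2.imwrite('pics/z5.png',cv2.cvtColor(np.hstack([f(a),f(b)]),cv2.COLOR_RGB2BGR))
```

```text
(no output)
```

View pics/z5.png

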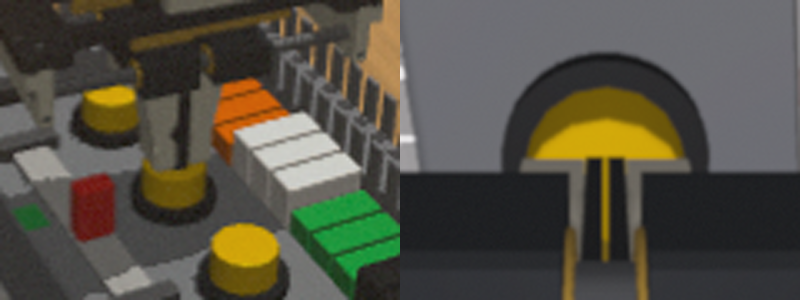

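The tip now sits right at the cap top: side crop shows the tip bottom at row ~264.5, and cap-top height there would be 265.7. Contact should come within about 3 mm.

jog_arm(
  motion=[
    {"offset":[0,0,1.5],"roll":0,"hand":0},
    {"offset":[0,0,1.5],"roll":0,"hand":0},
    {"offset":[0,0,1.5],"roll":0,"hand":0},
  ],
)

```text
clock: 6.98
tool_pos: [0.593, -0.031, 0.0719]
orientation: [-180.0, -0.0, -90.0]
force: [-0.9, 0.0, 0.6]
opening: 0.0001
```

```bash
python3 f.py
```

```text
7.1833 [ 0.5931 -0.031   0.072 ] [-0.02  0.02  0.31]
[([324, 234, 19, 21, 215], [333.3, 247.0]), ([343, 263, 19, 15, 211], [352.1, 270.5]), ([363, 282, 21, 22, 391], [372.8, 292.3])]
```

jog_arm(
  motion=[
    {"offset":[0,0,1.5],"roll":0,"hand":0},
    {"offset":[0,0,1.5],"roll":0,"hand":0},
    {"offset":[0,0,1.5],"roll":0,"hand":0},
  ],
)

```text
clock: 7.43
tool_pos: [0.5931, -0.031, 0.0707]
orientation: [-180.0, -0.0, -90.0]
force: [-0.4, 0.6, 3.5]
opening: 0.0005
```

```bash
python3 f.py
```

```text
7.6333 [ 0.5931 -0.031   0.0707] [-0.83  0.3   4.09]
[([324, 234, 19, 21, 208], [333.5, 247.1]), ([342, 264, 20, 14, 203], [351.9, 270.8]), ([363, 282, 21, 22, 391], [372.8, 292.3])]
```

jog_arm(
  motion=[
    {"offset":[0,0,1.5],"roll":0,"hand":0},
    {"offset":[0,0,1.5],"roll":0,"hand":0},
    {"offset":[0,0,1.5],"roll":0,"hand":0},
  ],
)

```text
clock: 7.88
tool_pos: [0.5931, -0.031, 0.0692]
orientation: [-180.0, -0.0, -90.0]
force: [-1.0, 0.4, 5.1]
opening: 0.0003
```

```bash
python3 f.py
```

```text
8.0833 [ 0.5931 -0.031   0.0692] [-1.18  0.37  5.18]
[([363, 282, 21, 22, 392], [372.8, 292.3])]
```

Run:
```python
from h import *
M=[];F=[]
for i in range(4): a=snap('side')['img'];o=ctrl.get_obs();M.append(o['moment']);F.append(o['force'])
print(o['clock'],np.mean(F,0).round(2),np.mean(M,0).round(3))
b=snap('scene')['img'][235:325,270:390]
a=a[215:305,300:420]
f=lambda i:cv2.resize(i,(400,300),interpolation=cv2.INTER_CUBIC)
cv2.imwrite('pics/z6.png',cv2.cvtColor(np.hstack([f(a),f(b)]),cv2.COLOR_RGB2BGR))
```

```text
8.2833 [-1.13  0.05  5.21] [ 0.15   0.379 -0.014]
```

View pics/z6.png

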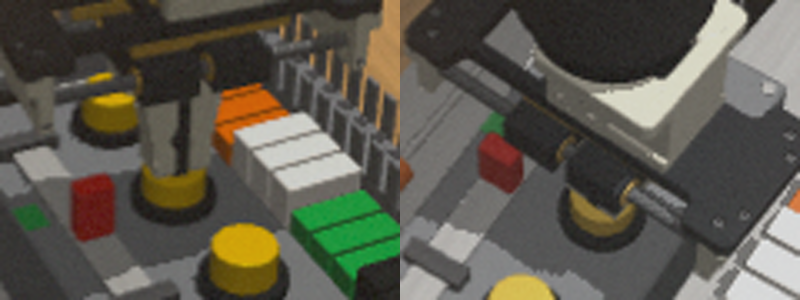

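Run:
```python
from h import *
s=snap('side');c=snap('scene')
for x in(.49,.50,.51,.53): print(x,[proj(s,[x,-.031,z])[0].tolist() for z in(.075,.085,.1,.12)])
print('scene right foot',[(x,proj(c,[x,-.031,.1])[0].tolist()) for x in(.67,.69)])
print(np.round(s['cam_to_world'],3).tolist())
```

```text
0.49 [[297.4, 285.3], [297.2, 280.8], [296.9, 274.1], [296.5, 264.8]]
0.5 [[302.8, 284.1], [302.6, 279.7], [302.4, 272.9], [302.1, 263.6]]
0.51 [[308.1, 282.9], [308.0, 278.5], [307.8, 271.7], [307.6, 262.5]]
0.53 [[318.7, 280.5], [318.7, 276.1], [318.6, 269.4], [318.5, 260.2]]
scene right foot [(0.67, [366.1, 316.3]), (0.69, [375.8, 322.7])]
[[0.947, -0.192, 0.257, 0.302], [-0.32, -0.527, 0.787, -0.7], [-0.016, -0.828, -0.561, 0.632], [0.0, 0.0, 0.0, 1.0]]
```

Run:
```python
from h import *
a=snap('side')['img'][185:305,250:410]
cv2.imwrite('pics/z7.png',cv2.cvtColor(cv2.resize(a,(800,600),interpolation=cv2.INTER_CUBIC),cv2.COLOR_RGB2BGR))
```

```text
(no output)
```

View pics/z7.png

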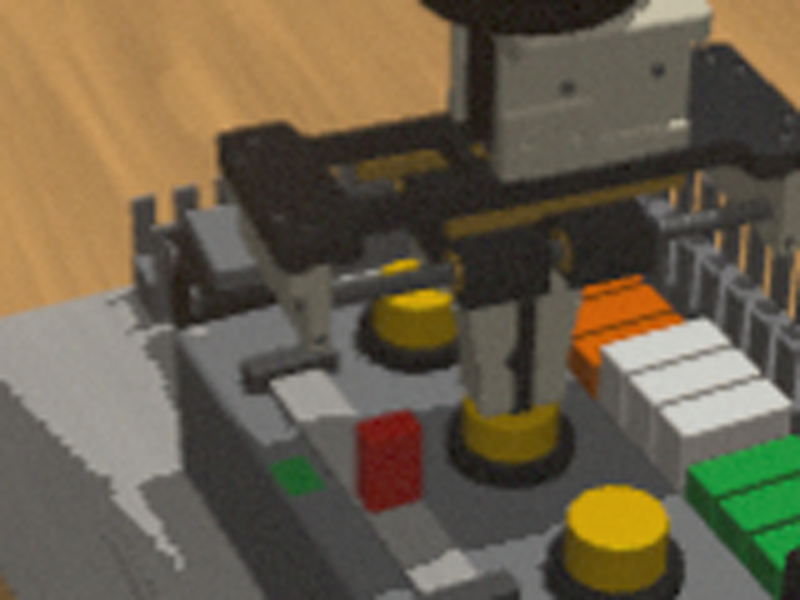

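My reading of the side view is that the whole gripper sits about 38 mm further back than the stated TCP. Contact therefore came at TCP z≈0.072, and the force is about 5 N by 3 mm, which looks like OUT. The measured moment does not fully match a centred contact. Before clicking anything I'll probe the right cap at the same height for comparison.

jog_arm(
  motion=[
    {"offset":[0,0,-8],"roll":0,"hand":0},
    {"offset":[0,0,-20],"roll":0,"hand":0},
    {"offset":[39,-3,-20],"roll":0,"hand":0},
    {"offset":[78,-6,-20],"roll":0,"hand":0},
    {"offset":[78,-6,-12],"roll":0,"hand":0},
    {"offset":[78,-6,-8],"roll":0,"hand":0},
    {"offset":[78,-6,-8],"roll":0,"hand":0},
    {"offset":[78,-6,-8],"roll":0,"hand":0},
  ],
)

```text
clock: 9.15
tool_pos: [0.5985, -0.1085, 0.0766]
orientation: [179.9, -0.0, -90.0]
force: [-0.3, -1.4, 0.3]
opening: 0.0003
```

```bash
sed -i 's/^print(o\[.clock.*/M=ctrl.get_obs()["moment"];print(o["clock"],o["tool_pos"].round(4),np.mean(F,0).round(2),M.round(3))/' f.py; python3 f.py
```

```text
9.35 [ 0.5992 -0.1081  0.0773] [ 0.33  0.18 -0.21] [ 0.031 -0.054 -0.022]
[([342, 264, 20, 14, 214], [352.2, 270.6]), ([363, 287, 21, 17, 287], [373.1, 294.9])]
```

jog_arm(
  motion=[
    {"offset":[0,0,2],"roll":0,"hand":0},
    {"offset":[0,0,4],"roll":0,"hand":0},
    {"offset":[0,0,6],"roll":0,"hand":0},
    {"offset":[0,0,6.5],"roll":0,"hand":0},
    {"offset":[0,0,6.5],"roll":0,"hand":0},
    {"offset":[0,0,6.5],"roll":0,"hand":0},
  ],
)

```text
clock: 9.85
tool_pos: [0.5991, -0.1088, 0.0708]
orientation: [-180.0, 0.0, -90.0]
force: [-0.9, 2.4, 3.7]
opening: 0.0003
```

```bash
python3 f.py
```

```text
10.05 [ 0.5992 -0.1088  0.0707] [-1.12  3.56  4.22] [ 1.398e+00  4.350e-01 -1.000e-03]
[([363, 289, 21, 15, 222], [372.9, 296.4])]
```

jog_arm(
  motion=[
    {"offset":[0,0,1.5],"roll":0,"hand":0},
    {"offset":[0,0,1.5],"roll":0,"hand":0},
    {"offset":[0,0,1.5],"roll":0,"hand":0},
  ],
)

```text
clock: 10.3
tool_pos: [0.5992, -0.1089, 0.0692]
orientation: [-180.0, 0.0, -90.0]
force: [-1.3, 4.1, 5.4]
opening: 0.0008
```

```bash
python3 f.py
```

```text
10.5 [ 0.5992 -0.1089  0.0692] [-1.54  3.65  5.13] [1.399 0.361 0.011]
[([363, 289, 21, 15, 208], [372.9, 296.8])]
```

jog_arm(
  motion=[
    {"offset":[0,0,-2.5],"roll":0,"hand":0},
    {"offset":[0,0,-2.5],"roll":0,"hand":0},
    {"offset":[0,0,-2.5],"roll":0,"hand":0},
  ],
)

```text
clock: 10.75
tool_pos: [0.5989, -0.1093, 0.0714]
orientation: [180.0, -0.0, -90.0]
force: [0.5, 0.6, 1.0]
opening: 0.0008
```

```bash
python3 f.py 6
```

```text
11.05 [ 0.5987 -0.1092  0.0712] [ 0.22 -0.21  0.4 ] [-0.202 -0.062  0.04 ]
[([363, 289, 21, 15, 223], [372.9, 296.4])]
```

jog_arm(
  motion=[
    {"offset":[0,0,-10],"roll":0,"hand":0},
    {"offset":[-20,1,-20],"roll":0,"hand":0},
    {"offset":[-60,4,-20],"roll":0,"hand":0},
    {"offset":[-100,8,-20],"roll":0,"hand":0},
    {"offset":[-140,11,-20],"roll":0,"hand":0},
    {"offset":[-155,12,-20],"roll":0,"hand":0},
    {"offset":[-155,12,-12],"roll":0,"hand":0},
    {"offset":[-155,12,-6],"roll":0,"hand":0},
    {"offset":[-155,12,-6],"roll":0,"hand":0},
    {"offset":[-155,12,-6],"roll":0,"hand":0},
    {"offset":[-155,12,-6],"roll":0,"hand":0},
  ],
)

```text
clock: 11.97
tool_pos: [0.587, 0.0449, 0.0775]
orientation: [180.0, -0.0, -90.1]
force: [0.7, -0.9, 0.8]
opening: 0.0003
```

```bash
python3 f.py
```

```text
12.1667 [0.5872 0.0454 0.0777] [-0.28  0.17  0.57] [-0.022 -0.005 -0.035]
[([324, 240, 19, 15, 227], [333.4, 247.2]), ([342, 258, 20, 20, 338], [351.8, 267.3]), ([363, 282, 21, 22, 384], [372.8, 292.5])]
```

jog_arm(
  motion=[
    {"offset":[0,0,2],"roll":0,"hand":0},
    {"offset":[0,0,4],"roll":0,"hand":0},
    {"offset":[0,0,6],"roll":0,"hand":0},
    {"offset":[0,0,8.5],"roll":0,"hand":0},
    {"offset":[0,0,8.5],"roll":0,"hand":0},
    {"offset":[0,0,8.5],"roll":0,"hand":0},
  ],
)

```text
clock: 12.67
tool_pos: [0.5868, 0.0459, 0.0688]
orientation: [180.0, -0.0, -90.0]
force: [-1.1, -1.2, 0.9]
opening: 0.0002
```

```bash
python3 f.py
```

```text
12.8667 [0.5869 0.046  0.069 ] [-0.2  -0.66  0.57] [-0.132  0.144  0.   ]
[([342, 258, 20, 20, 337], [351.8, 267.3]), ([363, 282, 21, 22, 386], [372.8, 292.5])]
```

Left cap is soft at the height where the middle and right caps were firm, which suggests IN. I'll confirm it goes firm at about 7 mm (TCP ≈0.0655).

jog_arm(
  motion=[
    {"offset":[0,0,1.5],"roll":0,"hand":0},
    {"offset":[0,0,2.5],"roll":0,"hand":0},
    {"offset":[0,0,2.5],"roll":0,"hand":0},
  ],
)

```text
clock: 13.12
tool_pos: [0.5871, 0.046, 0.0663]
orientation: [-180.0, 0.0, -90.0]
force: [0.1, -0.2, 0.6]
opening: 0.0003
```

```bash
python3 f.py
```

```text
13.3167 [0.5871 0.046  0.0665] [0.07 0.09 0.69] [ 0.029 -0.03  -0.002]
[([342, 258, 20, 20, 339], [351.8, 267.3]), ([363, 282, 21, 22, 388], [372.9, 292.5])]
```

jog_arm(
  motion=[
    {"offset":[0,0,1.5],"roll":0,"hand":0},
    {"offset":[0,0,2.5],"roll":0,"hand":0},
    {"offset":[0,0,2.5],"roll":0,"hand":0},
  ],
)

```text
clock: 13.57
tool_pos: [0.5872, 0.046, 0.0643]
orientation: [-180.0, 0.0, -90.0]
force: [-1.9, 0.2, 7.0]
opening: 0.0004
```

```bash
python3 f.py
```

```text
13.7667 [0.5872 0.0461 0.0645] [-2.08  0.38  6.37] [0.112 0.762 0.026]
[([342, 258, 20, 20, 340], [351.8, 267.4]), ([363, 282, 21, 22, 386], [372.8, 292.5])]
```

Left cap steps to about 6.4 N between 0.0665 and 0.0645, so it is IN. With middle and right firm near 0.071, untouched contact is at TCP z≈0.073. Now I'll click the middle cap to about 15.5 mm (0.0575).

jog_arm(
  motion=[
    {"offset":[0,0,-10],"roll":0,"hand":0},
    {"offset":[0,0,-22],"roll":0,"hand":0},
    {"offset":[38,-3,-22],"roll":0,"hand":0},
    {"offset":[77,-6,-22],"roll":0,"hand":0},
    {"offset":[77,-6,-16],"roll":0,"hand":0},
    {"offset":[77,-6,-14],"roll":0,"hand":0},
    {"offset":[77,-6,-14],"roll":0,"hand":0},
    {"offset":[77,-6,-14],"roll":0,"hand":0},
    {"offset":[77,-6,-14],"roll":0,"hand":0},
  ],
)

```text
clock: 14.52
tool_pos: [0.5931, -0.0302, 0.0782]
orientation: [-180.0, 0.0, -89.9]
force: [-0.5, 0.2, -1.0]
opening: 0.0006
```

jog_arm(
  motion=[
    {"offset":[0,0,3],"roll":0,"hand":0},
    {"offset":[0,0,6],"roll":0,"hand":0},
    {"offset":[0,0,8],"roll":0,"hand":0},
    {"offset":[0,0,10],"roll":0,"hand":0},
    {"offset":[0,0,12],"roll":0,"hand":0},
    {"offset":[0,0,14],"roll":0,"hand":0},
    {"offset":[0,0,15.5],"roll":0,"hand":0},
    {"offset":[0,0,15.5],"roll":0,"hand":0},
  ],
)

```text
clock: 15.18
tool_pos: [0.5932, -0.0303, 0.0627]
orientation: [-180.0, 0.0, -90.0]
force: [-2.4, 4.2, 7.3]
opening: 0.0002
```

jog_arm(
  motion=[
    {"offset":[0,0,1.5],"roll":0,"hand":0},
    {"offset":[0,0,3],"roll":0,"hand":0},
    {"offset":[0,0,4],"roll":0,"hand":0},
    {"offset":[0,0,4],"roll":0,"hand":0},
  ],
)

```text
clock: 15.52
tool_pos: [0.5932, -0.0303, 0.0589]
orientation: [-180.0, 0.0, -90.0]
force: [-3.1, 3.3, 7.2]
opening: 0.0001
```

jog_arm(
  motion=[
    {"offset":[0,0,1],"roll":0,"hand":0},
    {"offset":[0,0,1.3],"roll":0,"hand":0},
    {"offset":[0,0,1.3],"roll":0,"hand":0},
    {"offset":[0,0,1.3],"roll":0,"hand":0},
  ],
)

```text
clock: 15.85
tool_pos: [0.5932, -0.0304, 0.0578]
orientation: [-180.0, 0.0, -90.0]
force: [-2.3, 4.2, 8.0]
opening: 0.0003
```

```bash
python3 f.py 2
```

```text
15.95 [ 0.5932 -0.0304  0.0578] [-3.    2.61  7.7 ] [1.327 1.122 0.021]
[([363, 282, 21, 22, 391], [372.8, 292.3])]
```

jog_arm(
  motion=[
    {"offset":[0,0,-5],"roll":0,"hand":0},
    {"offset":[0,0,-12],"roll":0,"hand":0},
    {"offset":[0,0,-20],"roll":0,"hand":0},
    {"offset":[0,0,-22],"roll":0,"hand":0},
    {"offset":[0,0,-22],"roll":0,"hand":0},
    {"offset":[0,0,-22],"roll":0,"hand":0},
    {"offset":[0,0,-17],"roll":0,"hand":0},
    {"offset":[0,0,-14],"roll":0,"hand":0},
    {"offset":[0,0,-11],"roll":0,"hand":0},
    {"offset":[0,0,-11],"roll":0,"hand":0},
    {"offset":[0,0,-11],"roll":0,"hand":0},
  ],
)

```text
clock: 16.87
tool_pos: [0.5925, -0.0311, 0.0676]
orientation: [179.9, -0.0, -90.0]
force: [-0.6, 0.1, 0.7]
opening: 0.0007
```

```bash
python3 f.py 3
```

```text
17.0167 [ 0.5928 -0.0311  0.0681] [-0.97  0.04  1.01] [-0.038  0.239  0.001]
[([363, 282, 21, 22, 391], [372.8, 292.3])]
```

Middle is soft at 5 mm, so it is now IN. Next, the right cap.

jog_arm(
  motion=[
    {"offset":[0,0,-10],"roll":0,"hand":0},
    {"offset":[0,0,-20],"roll":0,"hand":0},
    {"offset":[38,-3,-20],"roll":0,"hand":0},
    {"offset":[77,-6,-20],"roll":0,"hand":0},
    {"offset":[77,-6,-14],"roll":0,"hand":0},
    {"offset":[77,-6,-10],"roll":0,"hand":0},
    {"offset":[77,-6,-10],"roll":0,"hand":0},
    {"offset":[77,-6,-10],"roll":0,"hand":0},
    {"offset":[77,-6,-10],"roll":0,"hand":0},
    {"offset":[77,-6,-10],"roll":0,"hand":0},
  ],
)

```text
clock: 17.85
tool_pos: [0.5993, -0.1071, 0.0786]
orientation: [-180.0, 0.0, -89.9]
force: [0.7, 0.1, 0.1]
opening: 0.0006
```

jog_arm(
  motion=[
    {"offset":[0,0,3],"roll":0,"hand":0},
    {"offset":[0,0,6],"roll":0,"hand":0},
    {"offset":[0,0,8],"roll":0,"hand":0},
    {"offset":[0,0,10],"roll":0,"hand":0},
    {"offset":[0,0,12],"roll":0,"hand":0},
    {"offset":[0,0,14],"roll":0,"hand":0},
    {"offset":[0,0,16],"roll":0,"hand":0},
    {"offset":[0,0,18],"roll":0,"hand":0},
    {"offset":[0,0,19.5],"roll":0,"hand":0},
    {"offset":[0,0,19.5],"roll":0,"hand":0},
    {"offset":[0,0,19.5],"roll":0,"hand":0},
  ],
)

```text
clock: 18.77
tool_pos: [0.5991, -0.1076, 0.0592]
orientation: [-180.0, 0.0, -90.0]
force: [-2.9, 3.6, 7.8]
opening: 0.0006
```

jog_arm(
  motion=[
    {"offset":[0,0,1],"roll":0,"hand":0},
    {"offset":[0,0,1.6],"roll":0,"hand":0},
    {"offset":[0,0,1.6],"roll":0,"hand":0},
    {"offset":[0,0,1.6],"roll":0,"hand":0},
  ],
)

```text
clock: 19.1
tool_pos: [0.5991, -0.1076, 0.0577]
orientation: [-180.0, 0.0, -90.0]
force: [-1.4, 3.0, 7.7]
opening: 0.0002
```

jog_arm(
  motion=[
    {"offset":[0,0,-5],"roll":0,"hand":0},
    {"offset":[0,0,-12],"roll":0,"hand":0},
    {"offset":[0,0,-20],"roll":0,"hand":0},
    {"offset":[0,0,-22],"roll":0,"hand":0},
    {"offset":[0,0,-22],"roll":0,"hand":0},
    {"offset":[0,0,-22],"roll":0,"hand":0},
    {"offset":[0,0,-17],"roll":0,"hand":0},
    {"offset":[0,0,-14],"roll":0,"hand":0},
    {"offset":[0,0,-11],"roll":0,"hand":0},
    {"offset":[0,0,-11],"roll":0,"hand":0},
    {"offset":[0,0,-11],"roll":0,"hand":0},
  ],
)

```text
clock: 20.02
tool_pos: [0.5985, -0.1081, 0.0675]
orientation: [179.9, -0.0, -90.0]
force: [-0.3, 0.6, 1.3]
opening: 0.0006
```

```bash
python3 f.py 3
```

```text
20.1667 [ 0.5988 -0.1081  0.068 ] [-0.23 -0.51  1.08] [ 0.015  0.222 -0.03 ]
[]
```

Right is soft at 5 mm too, so all three are IN. Next the bar: lift, come down right of the grip with shut fingers, and push left.

jog_arm(
  motion=[
    {"offset":[0,0,-30],"roll":0,"hand":0},
    {"offset":[0,0,-52],"roll":0,"hand":0},
    {"offset":[-16,30,-52],"roll":0,"hand":0},
    {"offset":[-32,61,-52],"roll":0,"hand":0},
    {"offset":[-32,61,-52],"roll":0,"hand":0},
    {"offset":[-32,61,-30],"roll":0,"hand":0},
    {"offset":[-32,61,-12],"roll":0,"hand":0},
    {"offset":[-32,61,5],"roll":0,"hand":0},
    {"offset":[-32,61,5],"roll":0,"hand":0},
    {"offset":[-32,61,5],"roll":0,"hand":0},
    {"offset":[-32,61,5],"roll":0,"hand":0},
  ],
)

```text
clock: 21.08
tool_pos: [0.5387, -0.076, 0.064]
orientation: [-179.9, -0.0, -90.0]
force: [-0.4, 0.2, -0.2]
opening: 0.0006
```

Run:
```python
from h import *
o=ctrl.get_obs();print(o['tool_pos'],o['force'])
a=snap('side')['img'][205:325,250:410];b=snap('scene');w=snap('wrist')['img'][120:420,180:580]
f=lambda i:cv2.resize(i,(400,300),interpolation=cv2.INTER_CUBIC)
cv2.imwrite('pics/z8.png',cv2.cvtColor(np.hstack([f(a),f(w)]),cv2.COLOR_RGB2BGR))
```

```text
[ 0.53865449 -0.07603725  0.06395662] [-0.37500546  0.17304612 -0.22843997]
```

View pics/z8.png

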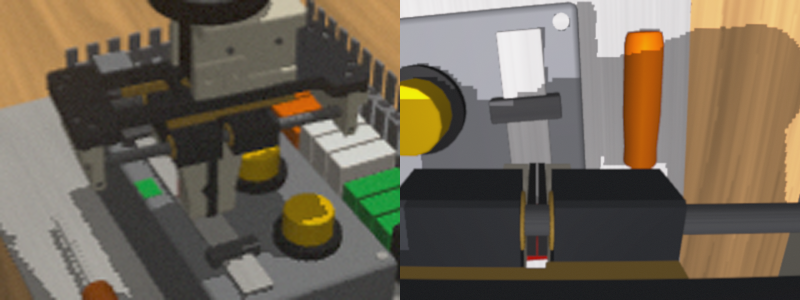

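Fingers are in line with the bar, just right of the grip: its red shows in the finger gap in the wrist crop at (535, 258). Screwdriver and caps are clear. Pushing along the panel's +y.

jog_arm(
  motion=[
    {"offset":[-4,0,0],"roll":0,"hand":0},
    {"offset":[-8,0.5,0],"roll":0,"hand":0},
    {"offset":[-12,1,0],"roll":0,"hand":0},
    {"offset":[-16,1.3,0],"roll":0,"hand":0},
    {"offset":[-16,1.3,0],"roll":0,"hand":0},
  ],
)

```text
clock: 21.65
tool_pos: [0.5368, -0.0593, 0.0633]
orientation: [-180.0, 0.0, -90.0]
force: [-0.2, -0.2, -1.0]
opening: 0.0007
```

jog_arm(
  motion=[
    {"offset":[-3,0.2,0],"roll":0,"hand":0},
    {"offset":[-6,0.5,0],"roll":0,"hand":0},
    {"offset":[-9,0.7,0],"roll":0,"hand":0},
    {"offset":[-10,0.8,0],"roll":0,"hand":0},
    {"offset":[-10,0.8,0],"roll":0,"hand":0},
  ],
)

```text
clock: 22.07
tool_pos: [0.5357, -0.0497, 0.063]
orientation: [180.0, 0.0, -90.0]
force: [0.8, -0.5, 0.9]
opening: 0.0002
```

```bash
cat > g.py <<'E'
from h import *
for n in('side','scene'):
    s=snap(n);o=ctrl.get_obs()
    print(n,o['force'].round(1),[(st,c,ray(s,c,.1).round(4).tolist()) for st,c in blobs(s,(0,140,50),(8,255,255),15) if 280<c[0]<350 and 220<c[1]<300])
E
python3 g.py
```

```text
side [ 0.5 -0.1  0.9] []
scene [-0.1 -0.4 -0.5] []
```

jog_arm(
  motion=[
    {"offset":[-2,0.2,0],"roll":0,"hand":0},
    {"offset":[-4,0.3,0],"roll":0,"hand":0},
  ],
)

```text
clock: 22.33
tool_pos: [0.5353, -0.0462, 0.0628]
orientation: [180.0, -0.0, -90.0]
force: [0.7, -2.0, -0.0]
opening: -0.0001
```

```bash
python3 g.py
```

```text
side [-0.4 -2.1 -0.6] []
scene [-0.9 -1.9 -0.5] []
```

jog_arm(
  motion=[
    {"offset":[-3,0.2,0],"roll":0,"hand":0},
    {"offset":[-6,0.5,0],"roll":0,"hand":0},
    {"offset":[-8,0.6,0],"roll":0,"hand":0},
    {"offset":[-8,0.6,0],"roll":0,"hand":0},
  ],
)

```text
clock: 22.77
tool_pos: [0.5347, -0.0376, 0.0629]
orientation: [180.0, 0.0, -90.0]
force: [-0.3, -0.4, -1.3]
opening: 0.0003
```

jog_arm(
  motion=[
    {"offset":[-2,0.2,0],"roll":0,"hand":0},
    {"offset":[-4,0.3,0],"roll":0,"hand":0},
    {"offset":[-4,0.3,0],"roll":0,"hand":0},
  ],
)

```text
clock: 23.02
tool_pos: [0.5345, -0.0367, 0.0631]
orientation: [179.9, -0.2, -89.9]
force: [4.0, -19.3, -3.8]
opening: 0.0007
```

Hard stop met with 19 N at finger y = -0.0367. I'll back off, lift clear and measure the grip.

jog_arm(
  motion=[
    {"offset":[10,-0.8,0],"roll":0,"hand":0},
    {"offset":[14,-1,0],"roll":0,"hand":0},
    {"offset":[14,-1,-30],"roll":0,"hand":0},
    {"offset":[14,-1,-60],"roll":0,"hand":0},
    {"offset":[40,-30,-95],"roll":0,"hand":0},
    {"offset":[60,-60,-120],"roll":0,"hand":0},
    {"offset":[60,-90,-137],"roll":0,"hand":0},
    {"offset":[60,-125,-137],"roll":0,"hand":0},
    {"offset":[60,-125,-137],"roll":0,"hand":0},
    {"offset":[60,-125,-137],"roll":0,"hand":0},
  ],
)

```text
clock: 23.85
tool_pos: [0.6611, -0.0938, 0.1987]
orientation: [179.9, 0.0, -90.0]
force: [-0.7, -0.3, -0.4]
opening: 0.0001
```

```bash
python3 g.py
python3 - <<'E'
from h import *
s=snap('side');a=s['img'][205:325,270:430]
cv2.imwrite('pics/z9.png',cv2.cvtColor(cv2.resize(a,(640,480),interpolation=cv2.INTER_CUBIC),cv2.COLOR_RGB2BGR))
E
```

```text
side [-0.7 -0.1  0.1] [([314, 258, 12, 19, 199], [319.7, 266.9], [0.5342, -0.0248, 0.1])]
scene [ 0.3 -1.2 -1.6] [([304, 264, 12, 9, 53], [309.1, 268.2], [0.5348, -0.0152, 0.1])]
```

View pics/z9.png

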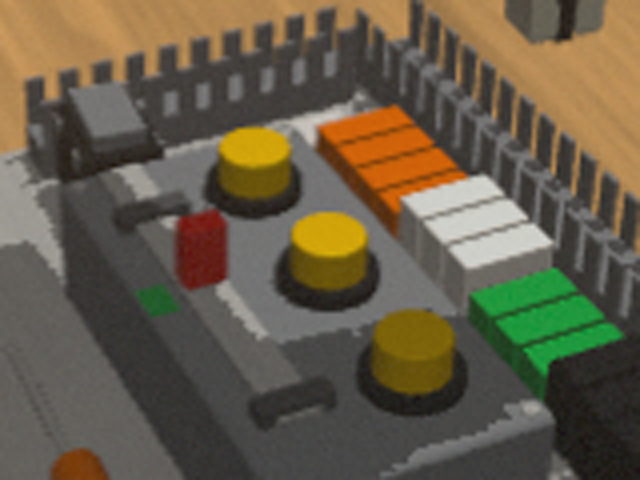

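Run:
```python
from h import *
s=snap('wrist')
for lo in(0,172):
  for st,c in blobs(s,(lo,130,60),(lo+9,255,255),60): print(st,c,ray(s,c,.1).round(4),ray(s,c,.112).round(4))
for st,c in blobs(s,(20,120,60),(35,255,255),600): print('Y',st,c,ray(s,c,.099).round(4))
```

```text
[307, 64, 64, 68, 2163] [338.5, 96.9] [ 0.6411 -0.2037  0.1   ] [ 0.6418 -0.2024  0.112 ]
[448, 297, 16, 20, 85] [456.5, 306.3] [ 0.5287 -0.0253  0.1   ] [ 0.5342 -0.0315  0.112 ]
Y [363, 193, 44, 43, 1466] [384.6, 213.9] [ 0.6004 -0.1116  0.099 ]
Y [96, 381, 371, 19, 4791] [300.3, 391.7] [0.6739 0.0704 0.099 ]
```

Side view gives about 32 mm of travel (±1.5 mm), too close to the threshold, and the other views are occluded. I'll push once more to feel whether it is really against its stop.

jog_arm(
  motion=[
    {"offset":[0,35,0],"roll":0,"hand":0},
    {"offset":[0,65,17],"roll":0,"hand":0},
    {"offset":[-20,95,42],"roll":0,"hand":0},
    {"offset":[-46,124,77],"roll":0,"hand":0},
    {"offset":[-46,124,77],"roll":0,"hand":0},
    {"offset":[-46,124,107],"roll":0,"hand":0},
    {"offset":[-46,124,137],"roll":0,"hand":0},
    {"offset":[-46,124,137],"roll":0,"hand":0},
    {"offset":[-46,124,137],"roll":0,"hand":0},
  ],
)

```text
clock: 24.8
tool_pos: [0.5344, -0.0482, 0.0629]
orientation: [179.9, -0.0, -90.0]
force: [0.2, 0.0, 1.2]
opening: 0.0003
```

jog_arm(
  motion=[
    {"offset":[-5,0.4,0],"roll":0,"hand":0},
    {"offset":[-9,0.7,0],"roll":0,"hand":0},
    {"offset":[-9,0.7,0],"roll":0,"hand":0},
    {"offset":[-9,0.7,0],"roll":0,"hand":0},
  ],
)

```text
clock: 25.13
tool_pos: [0.5358, -0.0385, 0.0643]
orientation: [-179.9, 0.0, -90.0]
force: [0.3, 0.4, -0.2]
opening: 0.0009
```

jog_arm(
  motion=[
    {"offset":[-2,0.1,0],"roll":0,"hand":0},
    {"offset":[-2,0.1,0],"roll":0,"hand":0},
    {"offset":[-2,0.1,0],"roll":0,"hand":0},
  ],
)

```text
clock: 25.38
tool_pos: [0.5352, -0.0372, 0.0635]
orientation: [-180.0, -0.0, -90.0]
force: [-0.2, -1.8, 1.2]
opening: 0.0008
```

jog_arm(
  motion=[
    {"offset":[-1.5,0.1,0],"roll":0,"hand":0},
    {"offset":[-1.5,0.1,0],"roll":0,"hand":0},
    {"offset":[-1.5,0.1,0],"roll":0,"hand":0},
  ],
)

```text
clock: 25.63
tool_pos: [0.5351, -0.037, 0.0635]
orientation: [-180.0, -0.1, -90.0]
force: [1.4, -10.2, 2.3]
opening: 0.0003
```

It holds at y = -0.037 against 10 N (friction is only 2 N), so the bar is on its stop. Measured travel is far beyond the 10 mm interlock stop, so this is home. Retreating clear.

jog_arm(
  motion=[
    {"offset":[10,-0.8,0],"roll":0,"hand":0},
    {"offset":[14,-1,0],"roll":0,"hand":0},
    {"offset":[14,-1,-30],"roll":0,"hand":0},
    {"offset":[14,-1,-60],"roll":0,"hand":0},
    {"offset":[14,-1,-100],"roll":0,"hand":0},
    {"offset":[54,-1,-137],"roll":0,"hand":0},
    {"offset":[94,-40,-150],"roll":0,"hand":0},
    {"offset":[134,-80,-150],"roll":0,"hand":0},
    {"offset":[170,-120,-150],"roll":0,"hand":0},
    {"offset":[170,-120,-150],"roll":0,"hand":0},
    {"offset":[170,-120,-150],"roll":0,"hand":0},
    {"offset":[170,-120,-150],"roll":0,"hand":0},
  ],
)

```text
clock: 26.63
tool_pos: [0.6557, -0.2079, 0.2107]
orientation: [179.9, 0.0, -90.2]
force: [-0.9, 1.1, -0.1]
opening: 0.0006
```

Run:
```python
from h import *
for n in('side','scene'):
    s=snap(n)
    print(n,[(st,c,ray(s,c,.1).round(4).tolist()) for st,c in blobs(s,(0,140,50),(8,255,255),15) if 280<c[0]<345 and 220<c[1]<300])
    cv2.imwrite('pics/end.png',cv2.cvtColor(s['img'],cv2.COLOR_RGB2BGR))
print(ctrl.get_obs()['qvel'].round(2),ctrl.get_obs()['force'])
```

```text
side [([314, 258, 13, 19, 198], [319.9, 267.0], [0.5344, -0.0252, 0.1])]
scene []
[ 1.19 -1.86 -1.06  0.1   0.05 -0.17] [-0.34651588 -0.18861322 -0.20775322]
```

View pics/end.png

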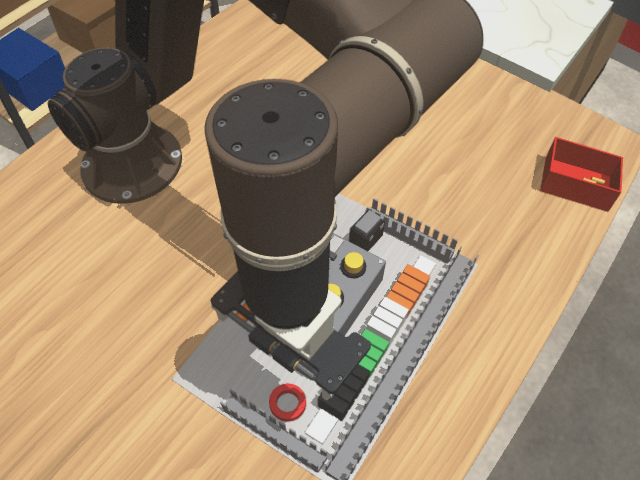

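The second push left the grip where it was. The tape and contactor are unmoved and the arm hangs free. Handing in.

```bash
python3 -c "
from plant import order
print(order.close_job())"
```

```text
the job is handed in; nothing more can be done
None
```

The job is handed in at about 27 s: all three switches felt locked in, and the lock bar was pushed left until it hit a hard stop. The hand-in gave no verdict.

- **Switches:** I felt each cap first. Left was already in: soft at first, then firm only at about 7 mm. Middle and right were out, firm at about 2 mm. I clicked each of those once, to about 15 mm, and the highest force I read was about 8 N. Felt again, both gave only about 1 N at 5 mm, so they are in.
- **Lock bar:** I pushed it left with shut fingers and it stopped hard, with 19 N on the first push. A second push met 10 N at the same place, against about 2 N of friction, and the grip did not move. I then backed the arm off clear of everything.

**Checks that disagreed or stayed unsure:**
- **Fingertip position:** contact came with the fingertips about 26 mm behind the reported TCP, where the description puts them 11 mm ahead. I took heights from contact instead.
- **Bar travel:** the side camera measured about 32 mm (±1.5 mm), right at the 32 mm limit, and the other views were blocked. I judged it home because it sat on a hard stop well past the 4–10 mm interlock stop.
- **Side forces:** pressing the caps also gave up to 4 N sideways and uneven moments. I took this for friction and did not track it down.
- **Loose parts:** in the last picture the tape and contactor looked unmoved, but I measured neither. The screwdriver was hidden by the arm in that picture; I last saw it partly, in the side view after the first push.

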